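# Swing the bench magnifier over the nuts

### The arm

A 7-joint arm with a two-finger parallel gripper is mounted at the origin on the work surface. World frame = base frame: x ahead of the robot, y to its left, z up, the work surface at z = 0. Lengths are in m, angles in rad, forces in N, time in s.
With the tool pointing down it reaches from about 0.35 to 0.9 m from the base axis. Payload 8.1 kg.
Tool frame: the origin (TCP) lies midway between the tips of the shut fingers; the grasp point (between the pads) lies 19 mm behind it; z points along the fingers, y is the line along which they close (so a half turn about z gives the same grasp; the last joint's range is limited). The gripper opens to 92 mm and grips with 3 to 60 N. Pads are 19 mm wide; open, the fingers measure 130 mm over their backs; the gripper's body (75 mm by 190 mm) begins 47 mm behind the grasp point.
Start: joints at [-1.367, 0.434, 0.025, 1.573, -0.012, 1.134, -0.075], TCP at [0.189, 0.596, 0.227] pointing down, gripper open.
Joint ranges: [-2.62, 2.62], [-0.44, 2.09], [-1.27, 1.32], [0.08, 2.57], [-1.32, 4.46], [0.12, 2], [-2.74, 2.74]. Speed limits (rad/s): [2.22, 2.22, 3.01, 3.01, 3.14, 3.14, 3.14].

### API

Orientations are given as a rotation vector (axis times angle).
In Python, from cell import arm gives the robot as it stands.
- The arm moves only by the tool move_arm, never from a script. Its argument "motion" is a list of rows, each an object of numbers: "tx", "ty", "tz": the shift along the tool's x, y, z normalised to -1 to 1, where 1 is 1000 mm; "twist": the turn about the tool's z normalised to -1 to 1, where 1 is pi/2 rad. In form: [{"tx": .., "ty": .., "tz": .., "twist": ..}, ...]. A call has 1 to 12 rows; each row shifts and turns the commanded pose from where the row before left it, along the tool's axes as they then stand; what a row does not reach is not made up. A row lasts 1/10 s, in which the tool goes at most 50 mm and 8.59 degrees, less where a joint would pass 70% of its speed; a pose out of reach is approached as far as the arm can. A call with a number of a shift or a turn outside -1 to 1 is refused whole. A call with a gripper value outside its range is refused whole. "gripper" is the gripper's target within -1 to 1 (shut at 1, half-way at 0, fully open at -1), set as the call begins (left out, the last holds). The fingers move at their own pace and stop on an object; "squeeze" is the grip in N (left out, the last holds). Time passes only in rows, so rows that do not move let the fingers close. It gives the time, the measured TCP pose, the force, the opening and the grip force at its end, in the units of the state.
- arm.observe(): the state, without advancing time (a new reading comes with each control period).
- arm.get_image(name): name is "scene" or "top" or "wrist"; returns the picture (384x512x3 uint8, red, green, blue); there is no depth.
- arm.calibration(name): a dict with "K" (3x3 intrinsics, pixels), "k1" (the pictures are not rectified: a ray, as slopes to the right and down, at radius r is drawn at 1 + k1 r^2 times it, then the intrinsics apply), "T" (4x4, takes a point from camera to world coordinates). Camera axes: x right, y down, z forward; pixel columns grow to the right and rows downward; lengths in m; the calibration is good to about 2 mm. A picture is of the moment at which its call begins: read the wrist's pose just before it. calibration takes no time and is no camera call; for the wrist camera it gives the pose at the moment of the call.
- arm.sign_off(): hands the job in; it is judged then, once.
Trained networks look in the newest picture that a camera, given by its name, has taken for a name from the list of things; names that differ only in an ending like _2 or _b are one class to them, and where a whole thing is asked for, a point or a joint stands for the part that bears it (a point fixed in the world has none). Each returns a list of dicts, best first, with "conf" (0 to 1); they miss things now and then, are a little off and sometimes report something else, mostly with a low value. They report only what shows in the picture. A call takes as long as a camera call.
- arm.look_for(camera, query): "point" ([column, row] as shares, 0 to 1, of the picture: columns of its width, rows of its height, amid what is visible of it).
- arm.regions_of(camera, query): "region" (384x512 bool, what is visible of it) and "point" ([column, row] as shares, 0 to 1, of the picture: columns of its width, rows of its height, amid what is visible of it).
- arm.place_of(camera, query): "point" ([column, row] as shares, 0 to 1, of the picture: columns of its width, rows of its height: a listed point, or the origin of a listed thing).
The state is a dict: "clock": time; "joints": joint angles; "dq": joint speeds; "joint_efforts": joint torques, N m; "position": TCP position; "ee_rot": TCP orientation; "force": force on the tool from outside, world axes, zero at the start; "ft_torque": the same for the moment, N m; "width": opening from 0.0 (shut) to 1.0 (fully open); "gripper_force": force on a finger pad.
Only numpy, scipy, OpenCV 4.12 (cv2) and the standard library are available. Lean on these libraries where they do the work, as an engineer would, in place of code of your own. Each camera call takes 0.05 s, during which the arm holds its last target. There are 200 camera calls.

### The job

Somebody wants to inspect the hex nuts on the sorting bench. Swing the magnifier round on its post (the upright knob at the end of its arm is there to move it by) until the lens stands centred above the dish of nuts, not the dish of bolts, then let go of it. Leave both dishes where they stand.

Things in the scene. Friction and masses are not known exactly. Their poses are not given: they have to be found in the camera images.
- stand: foot of the bench magnifier: a dark cast-metal disc 140 mm across, fixed to the bench, with a steel post that ends 134 mm up in a pivot. Origin on the post's axis at bench height; this vertical axis is the pivot. One horizontal swing arm turns about it like a clock hand (up to 1.4 rad either way from the stand's own -x direction). It has no spring: friction holds it wherever it is left, and about 1.5 N sideways at the knob moves it.
- lens (a point): centre of the magnifier's round glass lens, on the swing arm: 200 mm out from the post's axis, 150 mm above the bench. The dark lens ring is 100 mm across and 14 mm thick. On the same straight line outward from the post, 268 mm from the post's axis (68 mm beyond the lens centre), stands the grip knob: an upright wooden cylinder 20 mm in diameter, fixed to the arm, its full-width part from 165 to 205 mm above the bench (flat top at 205 mm). It is free all round above 157 mm.
- nut_dish: shallow round white plastic dish, 90 mm across the rim, 80 mm across the foot, 26 mm high, holding seven steel hex nuts (17 mm, flat, with dark holes); loose, 175 to 350 g with its contents. Origin at the centre of its underside. It stands about 200 mm (within 12 mm) from the post's axis, so that the swinging lens can come to stand above it.
- bolt_dish: a dish just like the other, also about 200 mm from the post's axis, but holding four long steel bolts lying side by side. Origin at the centre of its underside. The two dishes may stand either way round, the arm starting between them.

How it is judged:
By the outcome, as a careful person would: the job done as asked, in the order asked, and still so for the second after the job is handed in, with the robot touching nothing.
It also fails if it takes over 32 s, if anything falls off the work surface, if the arm or the gripper's body presses on something with over 40 N, if the wrist force passes 120 N, or if a joint passes its speed limit or range.

## Working session

There is one attempt and no reset: what is moved stays moved. The work goes in short steps, Python scripts to look and compute and a tool call to move; the robot and the scene stay as the last step left them, time stands still between calls to the robot, and variables do not carry over. Pictures are saved under pics/ and viewed, at most 10 in all, crops included, and the job is handed in when it is done.

Besides the shell and the picture viewer there is one more tool, called after "Emit:" as name(argument=value, ...), one argument or row to a line, values as JSON. move_arm: Moves the arm, as the interface text tells. Scaled input: -1 to 1 covers 1000 mm each way for a shift and pi/2 rad each way for a turn. Its arguments: {"type":"object","properties":{"motion":{"type":"array","items":{"type":"object","properties":{"tx":{"type":"number"},"ty":{"type":"number"},"tz":{"type":"number"},"twist":{"type":"number"}}}},"gripper":{"type":"number"},"squeeze":{"type":"number"}},"required":["motion"]}

```bash
mkdir -p pics; cat > h.py <<'E'
import numpy as np, cv2
from cell import arm
def unproj(name,pt,z,cal=None):
    c=cal or arm.calibration(name); K=np.array(c["K"]);T=np.array(c["T"])
    u=np.array([pt[0]*512,pt[1]*384])
    d=np.array([(u[0]-K[0,2])/K[0,0],(u[1]-K[1,2])/K[1,1]]); s=d.copy()
    for _ in range(20): s=d/(1+c["k1"]*(s@s))
    r=T[:3,:3]@np.array([s[0],s[1],1]); o=T[:3,3]
    return o+r*(z-o[2])/r[2]
E
python3 - <<'E'
from h import *
s=arm.observe(); print(s)
ims=[]
for n in ("top","scene"):
    im=arm.get_image(n); cv2.imwrite(f"pics/{n}0.png",im[...,::-1])
    for q,z in (("stand",0),("lens",.15),("nut_dish",0),("bolt_dish",0)):
        for r in arm.place_of(n,q)[:2]:
            print(n,q,round(r["conf"],2),np.round(np.array(r["point"])*[512,384]),unproj(n,r["point"],z).round(3))
E
```

```text
{'clock': 0.0, 'joints': array([-1.36657828,  0.43520224,  0.02500517,  1.57410429, -0.01158578,
        1.13399087, -0.075107  ]), 'dq': array([ 0.00066583, -0.00069293, -0.00198365, -0.0007315 ,  0.00026949,
       -0.0005166 , -0.00135539]), 'joint_efforts': array([ 9.23313019e-04, -6.67834353e+01,  9.85305682e-01, -3.14462471e+01,
       -6.06451021e-02,  4.28601354e-02,  1.68097895e-04]), 'position': array([0.18868948, 0.59529982, 0.22595546]), 'ee_rot': array([-4.80204759e-01, -3.10460199e+00,  2.44783723e-03]), 'force': array([-0.29074507,  0.45499945, -0.28569308]), 'ft_torque': array([-0.00976096, -0.02408042,  0.00814885]), 'gripper_force': 0.0, 'width': 1.0010799753597996}
top stand 0.97 [257. 153.] [ 0.722  0.01  -0.   ]
top lens 0.7 [240. 247.] [0.531 0.032 0.15 ]
top nut_dish 0.85 [195. 219.] [0.574 0.14  0.   ]
top bolt_dish 0.83 [313. 225.] [ 0.569 -0.114  0.   ]
scene stand 0.64 [316. 258.] [0.578 0.145 0.   ]
scene stand 0.57 [221. 248.] [0.723 0.004 0.   ]
scene lens 0.62 [305. 167.] [0.529 0.036 0.15 ]
scene nut_dish 0.74 [318. 258.] [ 0.576  0.15  -0.   ]
scene nut_dish 0.15 [244. 188.] [ 0.569 -0.116  0.   ]
scene bolt_dish 0.65 [246. 187.] [ 0.565 -0.115  0.   ]
```

View pics/top0.png

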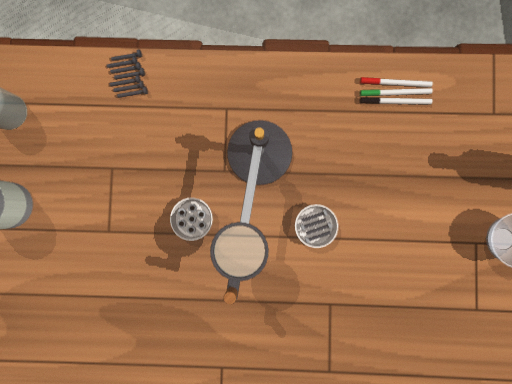

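View pics/scene0.png

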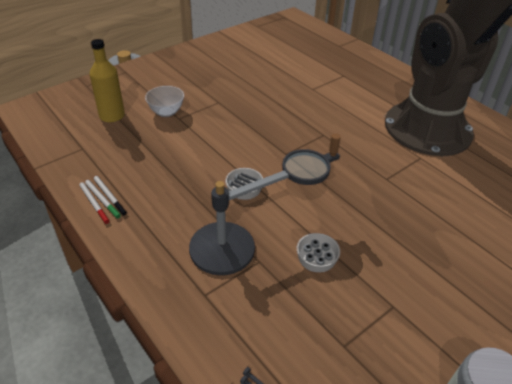

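The nut dish (7 dark holes) is at about (191,219) in the top view, on the +y side. The bolt dish is at (316,226), the lens at (240,251), the knob at (230,298) and the stand at (260,153). Next I refine these.

```bash
python3 - <<'E'
from h import *
im=arm.get_image("top")
for q,z in (("stand",0.01),("nut_dish",.026),("bolt_dish",.026),("lens",.15)):
    for r in arm.regions_of("top",q)[:1]:
        m=r["region"].astype(np.uint8); c,_=cv2.findContours(m,0,1); c=max(c,key=cv2.contourArea)
        x,y,w,h=cv2.boundingRect(c); (cx,cy),rad=cv2.minEnclosingCircle(c)
        print(q,r["conf"],(x,y,w,h),(cx,cy,rad),unproj("top",[(cx+.5)/512,(cy+.5)/384],z).round(4))
for n,p,z in (("top",(230,298),.205),("top",(260,133),.15),("top",(239.5,251),.15),("top",(191,219),.026),("scene",(335,141),.205)):
    print(n,p,unproj(n,[p[0]/512,p[1]/384],z).round(4))
cv2.imwrite("pics/crop.png",cv2.resize(im[110:320,150:350,::-1],None,fx=2.8,fy=2.8,interpolation=cv2.INTER_CUBIC))
E
```

```text
stand 0.61 (210, 119, 82, 185) (246.5, 211.5, 93.7684326171875) [0.5932 0.0273 0.01  ]
nut_dish 0.64 (169, 197, 44, 45) (190.5811767578125, 218.98081970214844, 22.308597564697266) [0.5742 0.1428 0.026 ]
bolt_dish 0.83 (296, 206, 41, 42) (316.1659851074219, 226.36221313476562, 21.42676544189453) [ 0.5664 -0.1183  0.026 ]
lens 0.69 (210, 125, 59, 180) (244.5, 214.5, 91.00833892822266) [0.5865 0.0253 0.15  ]
top (230, 298) [0.4573 0.0423 0.205 ]
top (260, 133) [0.7307 0.0032 0.15  ]
top (239.5, 251) [0.5245 0.0329 0.15  ]
top (191, 219) [0.5752 0.143  0.026 ]
scene (335, 141) [0.4726 0.056  0.205 ]
```

View pics/crop.png

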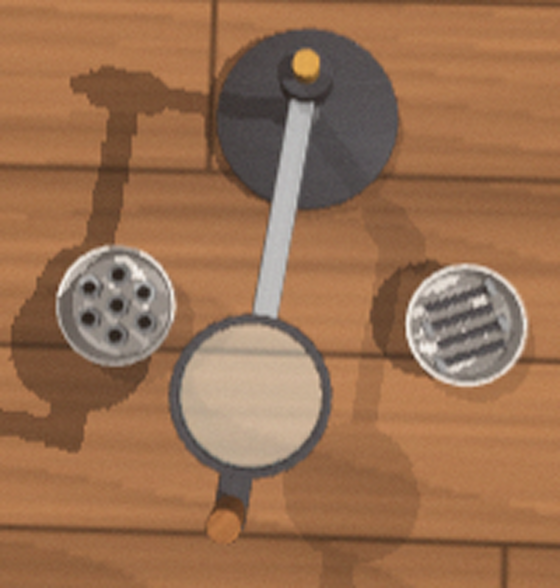

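Emit:
move_arm(
  motion=[
    {"tz": -0.034},
    {"tx": -0.021,"ty": -0.022},
    {"tx": -0.021,"ty": -0.022},
    {"tx": -0.021,"ty": -0.022},
    {"tx": -0.021,"ty": -0.022},
    {"tx": -0.021,"ty": -0.022},
    {"tx": -0.021,"ty": -0.022},
    {"tx": -0.021,"ty": -0.022},
    {"tx": -0.021,"ty": -0.022},
    {"tx": -0.021,"ty": -0.022},
    {"tx": -0.021,"ty": -0.022},
  ],
  gripper=-1,
)

```text
invalid input
```

Emit:
move_arm(
  motion=[
    {"tx": -0.021,"ty": -0.022},
    {"tx": -0.021,"ty": -0.022},
    {"tx": -0.021,"ty": -0.022},
    {"tx": -0.021,"ty": -0.022},
    {"tx": -0.021,"ty": -0.022},
    {"tx": -0.021,"ty": -0.022},
    {"tx": -0.021,"ty": -0.022},
    {"tx": -0.021,"ty": -0.022},
    {"tx": -0.021,"ty": -0.022},
    {"twist": -0.054},
    {"twist": -0.054},
    {},
  ],
)

```text
invalid input
```

```bash
cat >> h.py <<'E'
from scipy.spatial.transform import Rotation as R
P=np.array([.722,.006])
def goto(x,y,z,ang):
    s=arm.observe(); M=R.from_rotvec(s["ee_rot"]).as_matrix()
    a=np.degrees(np.arctan2(M[1,0],M[0,0]))
    print("t",s["clock"],"pos",s["position"].round(4),"xang",a.round(1),"tool delta mm",(1000*M.T@(np.array([x,y,z])-s["position"])).round(1),"twist norm",-(((ang-a+180)%360)-180)/90,"F",s["force"].round(1),"w",s["width"],"joints",s["joints"].round(2))
E
python3 - <<'E'
from h import *
goto(.457,.042,.168,172.2)
im=arm.get_image("wrist"); cv2.imwrite("pics/w1.png",im[...,::-1])
im=arm.get_image("top"); cv2.imwrite("pics/t1.png",im[...,::-1])
E
```

```text
t 0.75 pos [0.1888 0.5958 0.2267] xang 162.4 tool delta mm [-423.  -446.9   58.7] twist norm -0.10868087756353949 F [ 0.7 -0.2  1. ] w 1.0040882407430238 joints [-1.37  0.43  0.02  1.57 -0.01  1.13 -0.08]
```

View pics/w1.png

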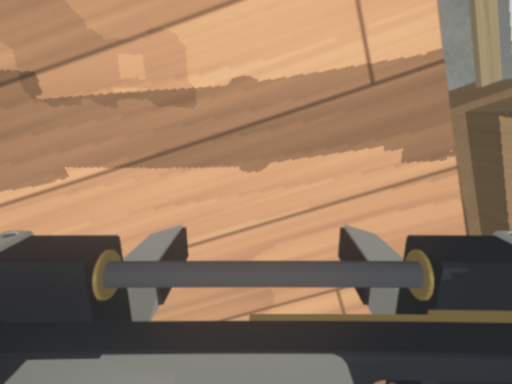

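The wrist view shows bare bench: the moves were refused, probably because each row needs all four keys.

Emit:
move_arm(
  motion=[
    {"tx": 0,"ty": 0,"tz": -0.034,"twist": 0},
    {"tx": -0.021,"ty": -0.022,"tz": 0,"twist": 0},
    {"tx": -0.021,"ty": -0.022,"tz": 0,"twist": 0},
    {"tx": -0.021,"ty": -0.022,"tz": 0,"twist": 0},
    {"tx": -0.021,"ty": -0.022,"tz": 0,"twist": 0},
    {"tx": -0.021,"ty": -0.022,"tz": 0,"twist": 0},
    {"tx": -0.021,"ty": -0.022,"tz": 0,"twist": 0},
    {"tx": -0.021,"ty": -0.022,"tz": 0,"twist": 0},
    {"tx": -0.021,"ty": -0.022,"tz": 0,"twist": 0},
    {"tx": -0.021,"ty": -0.022,"tz": 0,"twist": 0},
    {"tx": -0.021,"ty": -0.022,"tz": 0,"twist": 0},
  ],
  gripper=-1,
  squeeze=10,
)

```text
clock: 1.95
position: [0.323, 0.3215, 0.2609]
ee_rot: [0.48, 3.104, 0.001]
force: [-0.4, -0.6, 0.2]
width: 1.002
gripper_force: 0.0
```

Emit:
move_arm(
  motion=[
    {"tx": -0.021,"ty": -0.022,"tz": 0,"twist": 0},
    {"tx": -0.021,"ty": -0.022,"tz": 0,"twist": 0},
    {"tx": -0.021,"ty": -0.022,"tz": 0,"twist": 0},
    {"tx": -0.021,"ty": -0.022,"tz": 0,"twist": 0},
    {"tx": -0.021,"ty": -0.022,"tz": 0,"twist": 0},
    {"tx": -0.021,"ty": -0.022,"tz": 0,"twist": 0},
    {"tx": -0.021,"ty": -0.022,"tz": 0,"twist": 0},
    {"tx": -0.021,"ty": -0.022,"tz": 0,"twist": 0},
    {"tx": -0.021,"ty": -0.022,"tz": 0,"twist": 0},
    {"tx": 0,"ty": 0,"tz": 0,"twist": -0.054},
    {"tx": 0,"ty": 0,"tz": 0,"twist": -0.054},
    {"tx": 0,"ty": 0,"tz": 0,"twist": 0},
  ],
)

```text
clock: 3.15
position: [0.443, 0.0766, 0.2608]
ee_rot: [0.214, 3.134, 0.0]
force: [-1.4, 0.7, 0.1]
width: 0.997
gripper_force: 0.0
```

```bash
python3 - <<'E'
from h import *
goto(.457,.042,.168,172.2)
im=arm.get_image("wrist"); cv2.imwrite("pics/w2.png",im[...,::-1])
E
```

```text
t 3.15 pos [0.443  0.0766 0.2608] xang 172.2 tool delta mm [-18.6 -32.4  92.8] twist norm -0.0002190809353546936 F [-1.4  0.7  0.1] w 0.9968729666143352 joints [-0.63  0.11  0.38  1.95 -0.04  1.09  1.2 ]
```

View pics/w2.png

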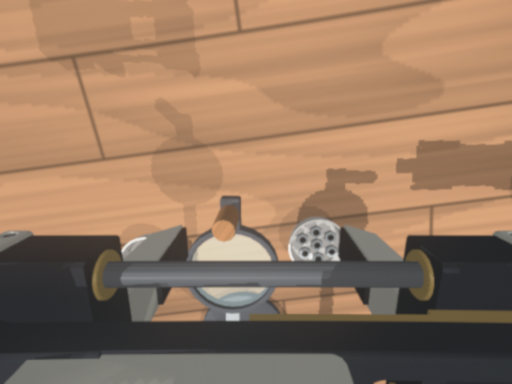

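The knob top shows at about (223,230) in the wrist view, slightly left of the finger mid-line, which fits the remaining -32 mm in y. I check that with the wrist calibration.

```bash
python3 - <<'E'
from h import *
print(unproj("wrist",[223/512,230/384],.205))
print(arm.calibration("wrist")["T"].round(3))
E
```

```text
[0.45390582 0.04346279 0.205     ]
[[ 0.137  0.951  0.277  0.368]
 [ 0.991 -0.132 -0.038  0.088]
 [ 0.     0.28  -0.96   0.418]
 [ 0.     0.     0.     1.   ]]
```

Emit:
move_arm(
  motion=[
    {"tx": -0.009,"ty": -0.016,"tz": 0,"twist": 0},
    {"tx": -0.009,"ty": -0.016,"tz": 0,"twist": 0},
    {"tx": 0,"ty": 0,"tz": 0,"twist": 0},
    {"tx": 0,"ty": 0,"tz": 0,"twist": 0},
  ],
)

```text
clock: 3.6
position: [0.4562, 0.043, 0.2607]
ee_rot: [-0.219, -3.134, -0.0]
force: [0.5, 0.1, 0.3]
width: 1.0
gripper_force: 0.0
```

```bash
python3 - <<'E'
from h import *
goto(.457,.042,.168,172.2)
im=arm.get_image("wrist"); cv2.imwrite("pics/w3.png",im[...,::-1])
E
```

```text
t 3.6 pos [0.4562 0.043  0.2607] xang 172.0 tool delta mm [-0.9 -0.9 92.7] twist norm -0.0019859185063324956 F [0.5 0.1 0.3] w 0.9998114022238723 joints [-0.58  0.12  0.42  1.93 -0.06  1.1   1.29]
```

View pics/w3.png

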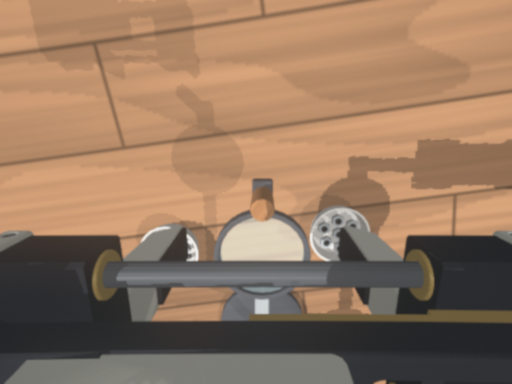

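The knob (262,210) is centred between the fingers, so I descend and grip lightly.

Emit:
move_arm(
  motion=[
    {"tx": 0,"ty": 0,"tz": 0.02,"twist": 0},
    {"tx": 0,"ty": 0,"tz": 0.02,"twist": 0},
    {"tx": 0,"ty": 0,"tz": 0.02,"twist": 0},
    {"tx": 0,"ty": 0,"tz": 0.015,"twist": 0},
    {"tx": 0,"ty": 0,"tz": 0.015,"twist": 0},
    {"tx": 0,"ty": 0,"tz": 0,"twist": 0},
  ],
)

```text
clock: 4.25
position: [0.4548, 0.0435, 0.1692]
ee_rot: [-0.214, -3.131, 0.001]
force: [0.1, 0.1, -0.2]
width: 0.997
gripper_force: 0.0
```

Emit:
move_arm(
  motion=[
    {"tx": 0,"ty": 0,"tz": 0,"twist": 0},
    {"tx": 0,"ty": 0,"tz": 0,"twist": 0},
    {"tx": 0,"ty": 0,"tz": 0,"twist": 0},
    {"tx": 0,"ty": 0,"tz": 0,"twist": 0},
    {"tx": 0,"ty": 0,"tz": 0,"twist": 0},
    {"tx": 0,"ty": 0,"tz": 0,"twist": 0},
    {"tx": 0,"ty": 0,"tz": 0,"twist": 0},
    {"tx": 0,"ty": 0,"tz": 0,"twist": 0},
    {"tx": 0,"ty": 0,"tz": 0,"twist": 0},
    {"tx": 0,"ty": 0,"tz": 0,"twist": 0},
  ],
  gripper=1,
  squeeze=10,
)

```text
clock: 5.25
position: [0.4563, 0.0426, 0.1707]
ee_rot: [-0.215, -3.134, 0.0]
force: [-0.5, -0.6, 0.2]
width: 0.216
gripper_force: 10.0
```

```bash
python3 - <<'E'
from h import *
goto(.457,.042,.168,172.2)
D=np.array([.5745,.1428])-P
th=np.arctan2(D[1],D[0]); k=P+.268*np.array([np.cos(th),np.sin(th)])
p=arm.observe()["position"][:2]; d=p-P; print("now r,ang",np.hypot(*d),np.degrees(np.arctan2(*d[::-1])),"target",np.degrees(th),k,np.hypot(*D))
E
```

```text
t 5.25 pos [0.4563 0.0426 0.1707] xang 172.1 tool delta mm [-0.8 -0.5  2.7] twist norm -0.0007174798346287364 F [-0.5 -0.6  0.2] w 0.21591317469483287 joints [-0.55  0.23  0.4   2.06 -0.12  0.87  1.36]
now r,ang 0.2681913416016647 172.14838501606874 target 137.15538381851428 [0.52550225 0.18824334] 0.20117278642997416
```

Emit:
move_arm(
  motion=[
    {"tx": -0.0005,"ty": 0.0164,"tz": 0,"twist": 0.039},
    {"tx": -0.0005,"ty": 0.0164,"tz": 0,"twist": 0.039},
    {"tx": -0.0005,"ty": 0.0164,"tz": 0,"twist": 0.039},
    {"tx": -0.0005,"ty": 0.0164,"tz": 0,"twist": 0.039},
    {"tx": -0.0005,"ty": 0.0164,"tz": 0,"twist": 0.039},
    {"tx": 0,"ty": 0,"tz": 0,"twist": 0},
    {"tx": 0,"ty": 0,"tz": 0,"twist": 0},
  ],
)

```text
clock: 5.95
position: [0.4804, 0.1211, 0.1708]
ee_rot: [0.689, 3.064, 0.0]
force: [4.6, -1.3, -2.8]
width: 0.215
gripper_force: 10.0
```

```bash
python3 - <<'E'
from h import *
goto(.5255,.1882,.170,137.2)
p=arm.observe()["position"][:2]; d=p-P; print("now r,ang",np.hypot(*d),np.degrees(np.arctan2(*d[::-1])))
E
```

```text
t 5.95 pos [0.4804 0.1211 0.1708] xang 154.6 tool delta mm [-12.   79.9   0.8] twist norm 0.19388228146457576 F [ 4.6 -1.3 -2.8] w 0.21487222085825286 joints [-0.7   0.29  0.43  1.98 -0.15  0.9   0.94]
now r,ang 0.26756830572393964 154.52532679943772
```

Emit:
move_arm(
  motion=[
    {"tx": -0.0005,"ty": 0.0164,"tz": 0,"twist": 0.039},
    {"tx": -0.0005,"ty": 0.0164,"tz": 0,"twist": 0.039},
    {"tx": -0.0005,"ty": 0.0164,"tz": 0,"twist": 0.039},
    {"tx": -0.0005,"ty": 0.0164,"tz": 0,"twist": 0.039},
    {"tx": -0.0005,"ty": 0.0164,"tz": 0,"twist": 0.039},
    {"tx": 0,"ty": 0,"tz": 0,"twist": 0},
    {"tx": 0,"ty": 0,"tz": 0,"twist": 0},
    {"tx": 0,"ty": 0,"tz": 0,"twist": 0},
  ],
)

```text
clock: 6.75
position: [0.526, 0.1874, 0.1708]
ee_rot: [1.151, 2.922, -0.0]
force: [5.0, -3.2, -3.3]
width: 0.217
gripper_force: 10.0
```

```bash
python3 - <<'E'
from h import *
goto(.5255,.1882,.170,137.2)
p=arm.observe()["position"][:2]; d=p-P; print("now r,ang",np.hypot(*d),np.degrees(np.arctan2(*d[::-1])))
im=arm.get_image("top"); cv2.imwrite("pics/t5.png",cv2.resize(im[110:320,130:350,::-1],None,fx=2.8,fy=2.8,interpolation=cv2.INTER_CUBIC))
E
```

```text
t 6.75 pos [0.526  0.1874 0.1708] xang 137.0 tool delta mm [0.9 0.3 0.8] twist norm -0.002157857879502482 F [ 5.  -3.2 -3.3] w 0.21677013668640027 joints [-0.79  0.4   0.48  1.84 -0.22  0.95  0.61]
now r,ang 0.26706379600982366 137.22906048863214
```

View pics/t5.png

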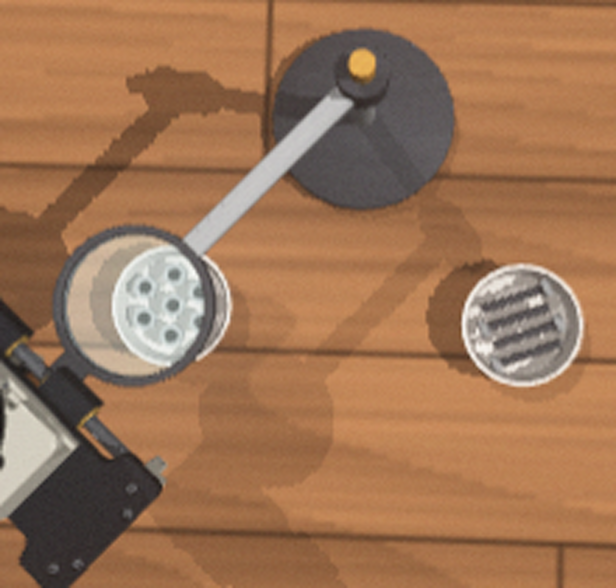

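The lens ring, centred at (134,306) in the crop, now stands over the nut dish at (172,306), with the offset parallax would give. I release, back off, and then measure precisely.

Emit:
move_arm(
  motion=[
    {"tx": 0,"ty": 0,"tz": 0,"twist": 0},
    {"tx": 0,"ty": 0,"tz": 0,"twist": 0},
    {"tx": 0,"ty": 0,"tz": 0,"twist": 0},
    {"tx": 0,"ty": 0,"tz": 0,"twist": 0},
    {"tx": 0,"ty": 0,"tz": 0,"twist": 0},
    {"tx": 0,"ty": 0,"tz": 0,"twist": 0},
    {"tx": 0,"ty": 0,"tz": 0,"twist": 0},
  ],
  gripper=-1,
)

```text
clock: 7.5
position: [0.5256, 0.1886, 0.1707]
ee_rot: [-1.15, -2.923, 0.0]
force: [0.3, 1.2, -0.3]
width: 0.775
gripper_force: 0.0
```

Emit:
move_arm(
  motion=[
    {"tx": 0,"ty": 0,"tz": -0.01,"twist": 0},
    {"tx": 0,"ty": 0,"tz": -0.02,"twist": 0},
    {"tx": 0,"ty": 0,"tz": -0.02,"twist": 0},
    {"tx": 0,"ty": 0,"tz": -0.02,"twist": 0},
    {"tx": 0,"ty": 0,"tz": -0.02,"twist": 0},
    {"tx": 0.02,"ty": 0,"tz": -0.01,"twist": 0},
    {"tx": 0.02,"ty": 0,"tz": 0,"twist": 0},
    {"tx": 0.02,"ty": 0,"tz": 0,"twist": 0},
    {"tx": 0.02,"ty": 0,"tz": 0,"twist": 0},
    {"tx": 0,"ty": 0,"tz": 0,"twist": 0},
  ],
)

```text
clock: 8.5
position: [0.4653, 0.2454, 0.2714]
ee_rot: [-1.144, -2.925, -0.002]
force: [0.2, 0.6, -0.6]
width: 1.002
gripper_force: 0.0
```

```bash
python3 - <<'E'
from h import *
goto(.5255,.1882,.170,137.2)
im=arm.get_image("top"); cv2.imwrite("pics/t6.png",cv2.resize(im[110:320,130:350,::-1],None,fx=2.8,fy=2.8,interpolation=cv2.INTER_CUBIC))
im2=arm.get_image("scene")
for n in("top","scene"):
  for q,z in (("lens",.15),("nut_dish",0),("bolt_dish",0),("stand",0)):
    for r in arm.place_of(n,q)[:1]: print(n,q,round(r["conf"],2),unproj(n,r["point"],z).round(4))
# fit ring: dark pixels -> lens outer circle
g=cv2.cvtColor(im,cv2.COLOR_RGB2GRAY); c=cv2.HoughCircles(cv2.resize(g[170:270,130:230],None,fx=4,fy=4,interpolation=2),cv2.HOUGH_GRADIENT,1,40,param1=120,param2=30,minRadius=70,maxRadius=130)
for x,y,r in c[0][:5]:
  p=[130+(x+.5)/4,170+(y+.5)/4]; print(p,r/4,unproj("top",[p[0]/512,p[1]/384],.157).round(4))
E
```

```text
t 8.5 pos [0.4653 0.2454 0.2714] xang 137.3 tool delta mm [-83.2  -1.2 101.3] twist norm 0.0006087828787972032 F [ 0.2  0.6 -0.6] w 1.0017824453240272 joints [-0.97  0.24  0.48  1.78 -0.12  1.15  0.37]
top lens 0.95 [0.576  0.1442 0.15  ]
top nut_dish 0.7 [0.5797 0.1382 0.    ]
top bolt_dish 0.83 [ 0.566  -0.1103  0.    ]
top stand 0.58 [0.721  0.0082 0.    ]
scene lens 0.83 [0.5783 0.1389 0.15  ]
scene nut_dish 0.69 [0.576  0.1431 0.    ]
scene bolt_dish 0.62 [ 0.5689 -0.1075  0.    ]
scene stand 0.91 [ 0.7224  0.0058 -0.    ]
[np.float32(178.25), np.float32(219.25)] 24.925 [0.5761 0.1392 0.157 ]
[np.float32(190.75), np.float32(219.0)] 21.85 [0.5771 0.1177 0.157 ]
```

View pics/t6.png

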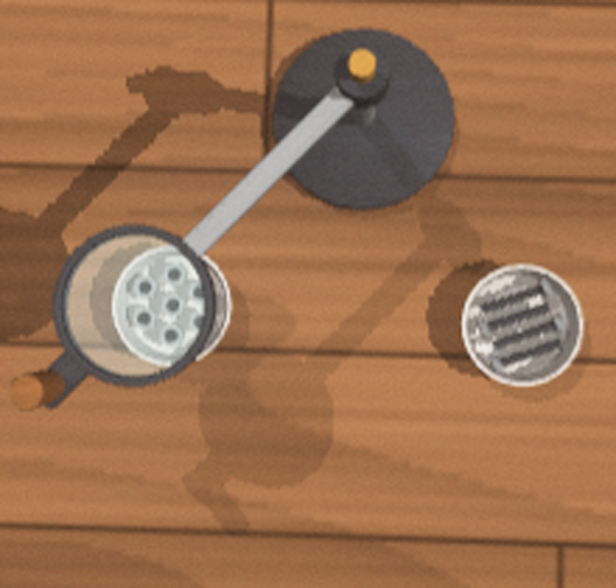

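The knob (30,392) is free. The lens at (0.576, 0.140) and the nut dish at (0.575, 0.143) agree within about 3 mm, which is measuring noise. Both dishes are where they were.

```bash
python3 -c "
from cell import arm
print(arm.sign_off())"
```

```text
the job is handed in; nothing more can be done
None
```

The lens is centred above the dish of nuts to within about 3 mm by the camera measurements, the knob is released, neither dish was disturbed, and the job was handed in at about 9 s of the 32 s allowed.

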